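Lock up the painting transport case

ROBOT

A 6-joint arm with a two-finger parallel gripper is mounted at the origin on the work surface. World frame = base frame: x ahead of the robot, y to its left, z up, the work surface at z = 0. Lengths are in m, angles in rad, forces in N, time in s.
With the tool pointing down it reaches from about 0.425 to 0.95 m from the base axis. Payload 3.5 kg.
Tool frame: the origin (TCP) lies on the centre line of the jaws, within the pads' length; the fingertips stand 14 mm ahead of it and the grasp point (between the pads) lies 5 mm behind it (ctrl.finger_overhang is the distance from the TCP to the fingertips, in m); z points along the fingers, y is the line along which they close (so a half turn about z gives the same grasp; the last joint's range is limited). The gripper opens to 85 mm and grips with 20 to 120 N. Pads are 22 mm wide; open, the fingers measure 114 mm over their backs; the gripper's body (76 mm by 85 mm) begins 54 mm behind the grasp point. The pads swing forward as they close: fully open they stand 13 mm farther back than shut.
Start: joints at [1.005, 0.286, 1.577, -0, 1.279, -0.15], TCP at [0.273, 0.617, 0.212] pointing down, gripper open.
Joint ranges: [-2.77, 2.77], [-0.9, 2.22], [0.21, 2.48], [-1.53, 4.67], [0.24, 2.81], [-2.84, 2.84]. Speed limits (rad/s): [2.79, 2.79, 3.14, 3.14, 3.14, 3.14].

INTERFACE

Orientations are given as a unit quaternion [x, y, z, w].
In Python, from plant import ctrl gives the robot as it stands.
- The arm moves only by the tool send_rows, never from a script. Its argument "moves" is text: rows parted by semicolons, each of 7 numbers parted by spaces: the turn, a rotation vector about the tool's x, y, z in units of 360 degrees (1.0 is 360 degrees), then the shift along the tool's x, y, z in units of 20 cm (1.0 is 20 cm), then the gripper's target within -1 to 1 (fully open at 1, half-way at 0, shut at -1). A call has 1 to 12 rows; each row is the pose to reach, as a shift and turn from the pose commanded when the call began, along the tool's axes at that moment, turning the shorter way round; what a row does not reach only later rows make up. A row lasts 1/8 s, in which the tool goes at most 62.5 mm and 10.7 degrees, less where a joint would pass 70% of its speed; a pose out of reach is approached as far as the arm can. A call with a number of a shift or a turn outside -1 to 1 is refused whole. A call with a gripper value outside its range is refused whole. The fingers move at their own pace and stop on an object; "newtons" is the grip in N (left out, the last holds). Time passes only in rows, so rows that repeat a pose let the fingers close. It gives the time, the measured TCP pose, the force, the opening and the grip force at its end, in the units of the state.
- ctrl.get_state(): the state, without advancing time (a new reading comes with each control period).
- ctrl.read_camera(name): name is "scene" or "top" or "wrist"; returns a dict with "image" (480x640x3 uint8, red, green, blue), "fovy" (degrees; the focal length in pixels is half the picture's height over the tangent of half this angle, whatever the lens; pixels are square), "cx", "cy" (the principal point, pixels), "distortion" ([k1, k2, p1, p2, k3] as OpenCV has them; the pictures are not rectified), "extrinsics" (4x4, takes a point from camera to world coordinates). Camera axes: x right, y up, looking along -z (the intrinsics and any distortion apply to the point x, -y, -z); pixel columns grow to the right and rows downward; lengths in m; the calibration is good to about 2 mm. A picture is of the moment at which its call begins. There is no depth.
- ctrl.sign_off(): hands the job in; it is judged then, once.
The state is a dict: "time": time; "qpos": joint angles; "dq": joint speeds; "joint_efforts": joint torques, N m; "eef_pos": TCP position; "tcp_rot": TCP orientation; "contact_force": force on the tool from outside, world axes, zero at the start; "wrist_torque": the same for the moment, N m; "opening": opening from 0.0 (shut) to 1.0 (fully open); "finger_force": force on a finger pad.
Only numpy, scipy, OpenCV 4.12 (cv2) and the standard library are available. Lean on these libraries where they do the work, as an engineer would, in place of code of your own. Each camera call takes 0.05 s, during which the arm holds its last target. There are 200 camera calls.

TASK

Lock the lid of the plywood transport case. First fasten the winged quarter-turn stud: find by feel the angle at which it can be pushed right in, push it in, turn it a quarter turn and let it spring back up a little into its locking seat so that it stays down by itself; let go of it, then slide the barrel bolt all the way across into its keeper. Leave the tape, brush, knife, bottles, jar and cup where they are.

Things in the scene. Friction and masses are not known exactly. Their poses are not given: they have to be found in the camera images.
- case: plywood transport case, aluminium corners, lid shut, fixed, 240 (x) x 380 (y) x 90 mm high; origin under its centre, z up. Its -x side (carry handle, front rail) faces the robot, turned up to 0.35 rad. On its flat top: the winged stud at (-45, 100) mm in the case frame, and the barrel bolt, whose rod runs along case x at y = -90 mm
- fastener_seat (a point): point of the lid's top on the stud's axis, 90 mm above the table. The receptacle lies hidden below it in the case. A wing angle (joint wing) between -0.5 and 0.5 fits its slot, another each time: find it by pressing lightly and turning in steps. The cross pin enters only within about 0.1 rad of it (pin and slot help to centre), and a quarter turn from it, either way, lies the locking seat
- wing_grip (a point): point on the stud's axis, 44 mm above the lid while the stud is up, the height to grip at. The steel wing is 36 mm long (point x axis) and 10 mm thick (point y axis), from 28 to 54 mm above the lid when up; below it a web 20 x 10 mm down to 18 mm, then a stem 9 mm thick
- stud (a joint): how far the stud is pushed down, m. A spring lifts it: 3.5 N at 0 (up), 7.6 N at the bottom stop 0.0165. Off the slot's angle its hidden cross pin is stopped at 0.002; in line it goes down to the stop and, let go, springs back to 0. Below 0.0142 it turns freely; released a quarter turn on it springs up to 0.011, seated and locked; at angles between it stays at 0.014, not seated
- wing (a joint): angle of the wing about the vertical, rad, counter-clockwise seen from above; 0 = wing along the case's x axis, a half turn looks the same. It stays where left (light friction), starts between 0.85 and 1.35, and can turn to 3.6 either way
- bolt (a joint): travel of the barrel bolt towards the case's front rail (case -x), m. 0 = drawn right back; its tip begins to enter the keeper at 0.030, and at 0.050 it is fully home against its stop. It starts between 0 and 0.012, slides with about 2.5 N of friction and stays where left
- bolt_knob (a point): centre of the bolt's upright round knob, 16 mm across, standing on the rod: 43.5 mm above the lid; the knob reaches from 25 to 55 mm above the lid. The rod's guides and the keeper reach 20 mm above the lid. It moves with the bolt along case -x. Nothing else stands within 60 mm of it above the guides
- tape: a roll of masking tape lying flat on the case lid, 100 mm across, 24 mm high; origin under its centre; to be left alone
- brush: a paint brush about 160 mm long lying on the far part of the case lid; to be left alone
- paint_a: a green paint bottle, 72 mm across, 150 mm tall, standing on the table to the right; to be left alone
- paint_b: a blue paint bottle, 72 mm across, 150 mm tall, standing on the table to the right; to be left alone
- jar: a glass jar, 76 mm across, 100 mm tall, standing on the table to the left; to be left alone
- cup: a white cup, 84 mm across, 85 mm tall, standing on the table to the left; to be left alone
- knife: a palette knife about 200 mm long, lying on the table near the robot to the right; to be left alone

How it is judged:
By the outcome, as a careful person would: the job done as asked, in the order asked, and still so for the second after the job is handed in, with the robot touching nothing.
It also fails if it takes over 54 s, if anything falls off the work surface, if the arm or the gripper's body presses on something with over 40 N, if the wrist force passes 120 N, or if a joint passes its speed limit or range.

## Working session

There is one attempt and no reset: what is moved stays moved. The work goes in short steps, Python scripts to look and compute and a tool call to move; the robot and the scene stay as the last step left them, time stands still between calls to the robot, and variables do not carry over. Pictures are saved under pics/ and viewed, at most 10 in all, crops included, and the job is handed in when it is done.

Besides the shell and the picture viewer there is one more tool, called after "Request:" as a command line: name --argument value ..., lists and objects as JSON in quotes. send_rows: Moves the arm, as the interface text tells. Its arguments: {"type":"object","properties":{"moves":{"type":"string"},"newtons":{"type":"number"}},"required":["moves"]}

```bash
ls; mkdir -p pics; python3 - <<'E'
from plant import ctrl
import cv2
s=ctrl.get_state();print(s)
for n in("top","scene"):
    c=ctrl.read_camera(n);cv2.imwrite(f"pics/{n}0.png",c["image"][:,:,::-1]);print(n,c["fovy"],c["cx"],c["cy"],c["distortion"],c["extrinsics"])
E
```

```text
pics
{'time': 0.0, 'qpos': array([ 1.00500361e+00,  2.87176759e-01,  1.57818709e+00,  3.26094501e-05,
        1.27860560e+00, -1.50012455e-01]), 'dq': array([-1.58647804e-04, -5.87719594e-05, -5.63537596e-04, -4.17495782e-04,
        9.10594481e-04,  6.25963321e-04]), 'joint_efforts': array([ 2.29833444e-03, -4.05966568e+01, -2.92635047e+01, -9.49661376e-05,
        5.76973718e-03,  6.55039628e-06]), 'eef_pos': array([0.27222406, 0.61689848, 0.21013438]), 'tcp_rot': array([ 2.06400390e-01,  9.78466896e-01, -1.10762401e-03, -4.30926636e-04]), 'contact_force': array([-0.19375918, -0.21730034, -0.79179337]), 'wrist_torque': array([-0.01075825,  0.00988599,  0.00662557]), 'finger_force': 0.0, 'opening': 1.0018338362873391}
top 49.72976830127242 321.6786286434036 239.8938243875792 [-0.11729377  0.          0.          0.          0.        ] [[-1.42429507e-03  9.95446877e-01 -9.53073287e-02  4.00839319e-01]
 [-9.99969011e-01 -6.79838690e-04  7.84312859e-03  5.40940856e-03]
 [ 7.74262425e-03  9.53155461e-02  9.95416997e-01  1.24272381e+00]
 [ 0.00000000e+00  0.00000000e+00  0.00000000e+00  1.00000000e+00]]
scene 53.354026634714856 321.7103031448816 238.55286660352112 [0.0208887 0.        0.        0.        0.       ] [[ 0.47197684 -0.74526582  0.47097422  1.14333444]
 [ 0.88153756  0.40584323 -0.24121113 -0.31228391]
 [-0.01137529  0.52902753  0.84852842  1.24656796]
 [ 0.          0.          0.          1.        ]]
```

View pics/top0.png

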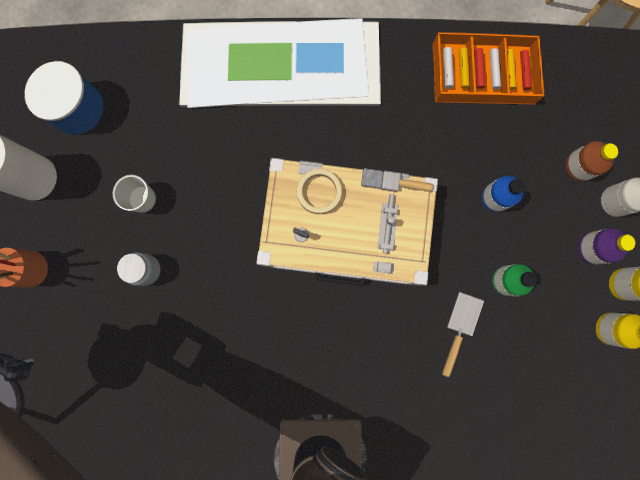

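View pics/scene0.png

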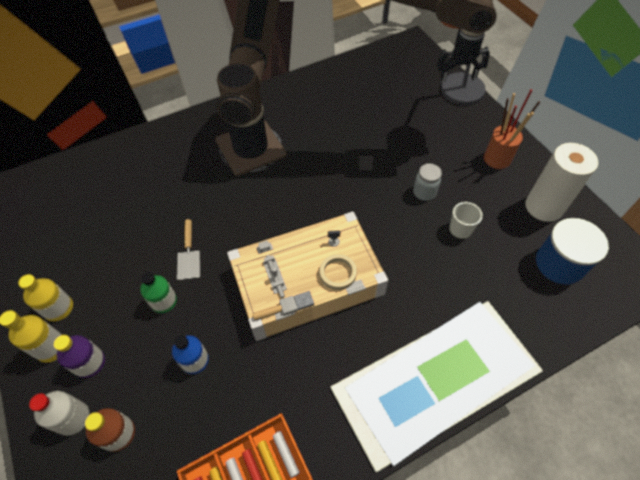

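The top view shows the case: lid corners about (272,158), (438,178), (424,284), (258,263); stud near (301,234); bolt along (389,225) with its keeper at (383,268).

```bash
cat > h.py <<'E'
import numpy as np, cv2
def K(c):
    f=240/np.tan(np.radians(c["fovy"])/2); return np.array([[f,0,c["cx"]],[0,f,c["cy"]],[0,0,1]])
def unproj(c,px,z):
    p=cv2.undistortPoints(np.array(px,float).reshape(-1,1,2),K(c),np.array(c["distortion"]))[:,0]
    E=np.array(c["extrinsics"]); d=np.c_[p[:,0],-p[:,1],-np.ones(len(p))]@E[:3,:3].T
    return E[:3,3]+d*((z-E[2,3])/d[:,2])[:,None]
def proj(c,P):
    E=np.array(c["extrinsics"]); q=(np.array(P,float).reshape(-1,3)-E[:3,3])@E[:3,:3]
    q=q*[1,-1,-1]
    return cv2.projectPoints(q,np.zeros(3),np.zeros(3),K(c),np.array(c["distortion"]))[0][:,0]
E
python3 - <<'E'
import cv2
im=cv2.imread("pics/top0.png")[150:294,252:444]
cv2.imwrite("pics/c.png",cv2.resize(im,None,fx=4.1667,fy=4.1667,interpolation=cv2.INTER_CUBIC))
E
```

```text
(no output)
```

View pics/c.png

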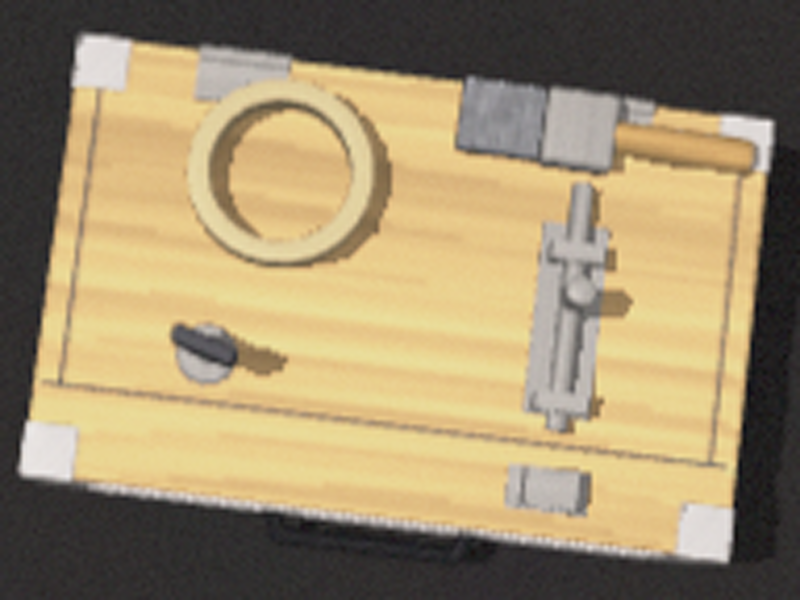

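The crop shows the lid corners at (78,33), (775,118), (730,562), (20,477), the wing from (176,332) to (236,356), and the knob's top at (581,290).

```bash
cat >> h.py <<'E'
def full(p): return np.array(p,float)/4.1667+[252-.4,150-.4]
def fit(A,B):
    a=A-A.mean(0);b=B-B.mean(0)
    t=np.arctan2((a[:,0]*b[:,1]-a[:,1]*b[:,0]).sum(),(a*b).sum())
    R=np.array([[np.cos(t),-np.sin(t)],[np.sin(t),np.cos(t)]]);return t,R,B.mean(0)-R@A.mean(0)
E
python3 - <<'E'
from h import *
from plant import ctrl
c=ctrl.read_camera("top")
W=unproj(c,full([(78,33),(775,118),(730,562),(20,477)]),.09)[:,:2]
L=np.array([[.12,.19],[.12,-.19],[-.12,-.19],[-.12,.19]])
t,R,o=fit(L,W);print("yaw",t,"o",o,"res",(L@R.T+o-W).round(4).tolist())
w=unproj(c,full([(176,332),(236,356)]),.144)[:,:2]
print("seat",R@[-.045,.1]+o,"wing mid",w.mean(0),"len",np.linalg.norm(w[1]-w[0]))
d=w[0]-w[1];print("wing",(np.arctan2(d[1],d[0])-t))
k=unproj(c,full([(581,290)]),.145)[0,:2];print("knob",k,"case",R.T@(k-o))
s=ctrl.get_state();print(s["eef_pos"],s["tcp_rot"])
E
```

```text
yaw -0.12118580019538626 o [ 0.55529866 -0.06300809] res [[-0.0025, -0.002], [-0.0018, 0.0025], [0.0022, 0.0013], [0.002, -0.0018]]
seat [0.52271763 0.04169853] wing mid [0.52265475 0.04078879] len 0.03316861928700339
wing 1.3091599709095976
knob [ 0.55042968 -0.15207459] case [ 0.00593393 -0.08900189]
[0.27230583 0.61704729 0.21043783] [ 2.06405801e-01  9.78466053e-01 -8.47764142e-04 -3.30467646e-04]
```

Request:
send_rows --moves "0 0 0 -0.31 -0.28 0 1;0 0 0 -0.6 -0.55 0 1;0 0 0 -0.77 -0.71 0 1;0 0 0 -0.77 -0.71 0 1" --newtons 60

```text
time: 0.65
eef_pos: [0.3569, 0.4226, 0.2111]
tcp_rot: [0.208, 0.978, -0.001, -0.0]
contact_force: [0.2, 0.4, 0.6]
opening: 1.0
finger_force: 0.0
```

Request:
send_rows --moves "0 0 0 -0.2 -0.18 0 1;0 0 0 -0.45 -0.41 0 1;0 0 0.03 -0.65 -0.6 0 1;0 0 0.05 -0.77 -0.71 0 1;0 0 0.08 -0.77 -0.71 0 1;0 0 0.1 -0.77 -0.71 0 1;0 0 0.13 -0.77 -0.71 0 1;0 0 0.16 -0.77 -0.71 0 1;0 0 0.19 -0.77 -0.71 0 1;0 0 0.22 -0.77 -0.71 0 1;0 0 0.245 -0.77 -0.71 0 1;0 0 0.245 -0.77 -0.71 0 1"

```text
time: 2.15
eef_pos: [0.4394, 0.2332, 0.2112]
tcp_rot: [0.829, 0.56, -0.0, -0.0]
contact_force: [-1.2, 0.5, -0.2]
opening: 1.0
finger_force: 0.0
```

```bash
cat >> h.py <<'E'
from scipy.spatial.transform import Rotation as Ro
def to(s,P,yang):
    "numbers of a move to world P with the closing line at angle yang"
    R=Ro.from_quat(s["tcp_rot"])
    a=yang+np.pi/2
    T=Ro.from_matrix(np.array([[np.cos(a),np.sin(a),0],[np.sin(a),-np.cos(a),0],[0,0,-1]]))
    return ((R.inv()*T).as_rotvec()/(2*np.pi)).round(4),(R.inv().apply(np.array(P)-s["eef_pos"])/.2).round(4)
E
python3 - <<'E'
from h import *
from plant import ctrl
s=ctrl.get_state();print(s["time"],s["eef_pos"],s["qpos"],s["contact_force"]);print(to(s,[.5227,.0412,.21],-.383))
E
```

```text
2.15 [0.43939523 0.23319955 0.21121206] [ 2.83683059e-01 -1.11933033e-01  2.00379503e+00 -1.95862268e-05
  1.25031481e+00  6.66193247e-01] [-1.16680307  0.48776448 -0.22627595]
(array([-0.0001,  0.0001,  0.0001]), array([-0.7352,  0.7447,  0.006 ]))
```

Request:
send_rows --moves "0 0 0 -0.2 0.2 0 1;0 0 0 -0.4 0.4 0 1;0 0 0 -0.6 0.6 0 1;0 0 0 -0.735 0.745 0.006 1;0 0 0 -0.735 0.745 0.006 1;0 0 0 -0.735 0.745 0.006 1"

```text
time: 2.9
eef_pos: [0.5223, 0.0415, 0.21]
tcp_rot: [0.829, 0.56, -0.0, -0.0]
contact_force: [0.8, -1.2, -0.6]
opening: 1.001
finger_force: 0.0
```

```bash
python3 - <<'E'
from h import *
from plant import ctrl
c=ctrl.read_camera("wrist");cv2.imwrite("pics/w1.png",c["image"][:,:,::-1])
s=ctrl.get_state();print(s["eef_pos"],to(s,[.5227,.0412,.129],-.383))
print(proj(c,[[.5227,.0412,.144],[.5227,.0412,.09]]),c["distortion"],c["extrinsics"])
E
```

```text
[0.52219642 0.04194251 0.21012152] (array([-0.0001, -0.    ,  0.0001]), array([-0.0026,  0.004 ,  0.4056]))
[[321.70032167 243.71933787]
 [321.74927306 225.23101581]] [-0.0559151  0.         0.         0.         0.       ] [[ 9.27888590e-01  3.57960313e-01  1.04341642e-01  5.49285955e-01]
 [-3.72856911e-01  8.91338161e-01  2.57864319e-01  1.06876225e-01]
 [-6.98495159e-04 -2.78173861e-01  9.60530486e-01  3.72895308e-01]
 [ 0.00000000e+00  0.00000000e+00  0.00000000e+00  1.00000000e+00]]
```

View pics/w1.png

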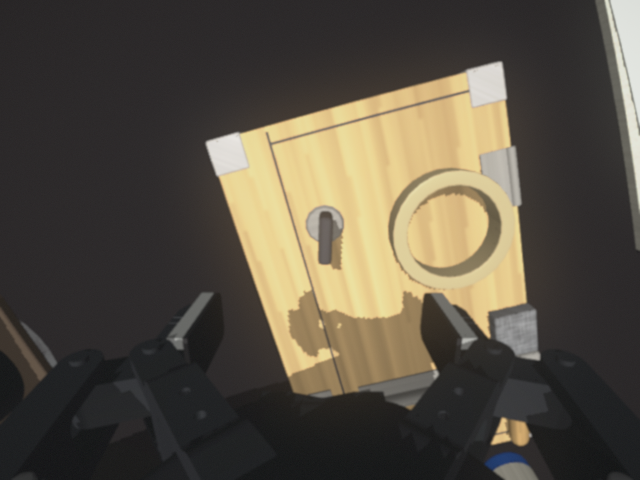

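The wrist view shows the wing from (325,212) to (325,263), vertical in the picture, so it lines up with the jaws; the base disc is at (324,223).

```bash
python3 - <<'E'
from h import *
from plant import ctrl
c=ctrl.read_camera("wrist");s=ctrl.get_state()
im=cv2.cvtColor(c["image"],cv2.COLOR_RGB2HSV)
m=((im[...,2]<95)&(im[...,1]<90)).astype(np.uint8);m[:205]=0;m[270:]=0;m[:,:308]=0;m[:,345:]=0
for r in range(210,266,6):
    x=np.where(m[r])[0];print(r,(x.min(),x.max()) if len(x) else None,end=" ")
w=unproj(c,[(325.5,212),(325.5,262)],.142);d=w[1]-w[0];print(w.mean(0),np.linalg.norm(d),np.arctan2(d[1],d[0]))
print(unproj(c,[(324,224)],.092))
E
```

```text
210 None 216 (np.int64(321), np.int64(330)) 222 None 228 None 234 None 240 (np.int64(331), np.int64(331)) 246 None 252 None 258 None 264 None [0.52661218 0.04430826 0.142     ] 0.03709400646894533 -1.9491139986838917
[[0.52500893 0.04236417 0.092     ]]
```

Request:
send_rows --moves "0 0 0 0.003 0.008 0.15 -0.3;0 0 0 0.003 0.008 0.25 -0.3;0 0 0 0.003 0.008 0.35 -0.3;0 0 0 0.003 0.008 0.405 -0.3;0 0 0 0.003 0.008 0.405 -0.3"

```text
time: 3.62
eef_pos: [0.5236, 0.0418, 0.1287]
tcp_rot: [0.829, 0.56, -0.001, -0.001]
contact_force: [-0.6, -0.3, 0.4]
opening: 0.354
finger_force: 0.0
```

Request:
send_rows --moves "0 0 0 0 0 0 -0.6;0 0 0 0 0 0 -1;0 0 0 0 0 0 -1;0 0 0 0 0 0 -1;0 0 0 0 0 0 -1" --newtons 50

```text
time: 4.25
eef_pos: [0.5244, 0.041, 0.1294]
tcp_rot: [0.829, 0.559, 0.0, 0.0]
contact_force: [0.2, -0.7, -0.7]
opening: -0.001
finger_force: 0.0
```

```bash
python3 - <<'E'
from h import *
from plant import ctrl
c=ctrl.read_camera("wrist");cv2.imwrite("pics/w2.png",c["image"][:,:,::-1])
s=ctrl.get_state();print(s)
E
```

```text
{'time': 4.3, 'qpos': array([-1.14906794e-01,  4.27623296e-02,  2.01163637e+00,  1.16625494e-05,
        1.08714050e+00,  2.69559601e-01]), 'dq': array([ 0.00239784, -0.00015768, -0.00031892,  0.00055249, -0.00083969,
        0.00190716]), 'joint_efforts': array([ 9.50534231e-04, -2.86093372e+01, -2.68864828e+01,  3.47119180e-05,
        4.06313541e-05, -5.31514263e-05]), 'eef_pos': array([0.52438753, 0.04105031, 0.12936115]), 'tcp_rot': array([8.29177172e-01, 5.58985882e-01, 2.36565176e-05, 1.34580793e-05]), 'contact_force': array([-1.2639489 , -0.14825995,  0.28285662]), 'wrist_torque': array([-0.02101482,  0.0132192 ,  0.00582824]), 'finger_force': 0.0, 'opening': -0.0008854551431190199}
```

View pics/w2.png

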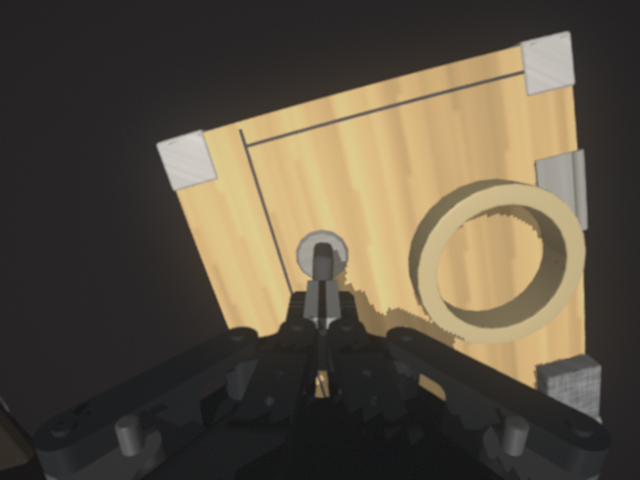

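The wrist view shows the jaws shut at (322,300) with the wing standing untouched beyond them at (322,262); the jaws closed short of it along tool x, so I'll compare projections.

```bash
python3 - <<'E'
from h import *
from plant import ctrl
c=ctrl.read_camera("wrist");s=ctrl.get_state();e=s["eef_pos"]
print(proj(c,[e,e-[0,0,.014],e+[0,0,.005]]))
E=c["extrinsics"];print(E, Ro.from_quat(s["tcp_rot"]).inv().apply(E[:3,3]-e))
a=1.188;d=np.array([np.cos(a),np.sin(a),0])*.018
for z in(.118,.144,.09):print(z,proj(c,[[.5227,.0412,z],np.array([.5227,.0412,z])+d,np.array([.5227,.0412,z])-d]).round(1).tolist())
im=c["image"][220:360,240:420];cv2.imwrite("pics/w2c.png",cv2.resize(im[:,:,::-1],None,fx=4,fy=4,interpolation=cv2.INTER_CUBIC))
E
```

```text
[[320.58609026 280.85955802]
 [320.65946758 270.87200686]
 [320.5571402  284.80307801]]
[[ 9.27404037e-01  3.59356132e-01  1.03850477e-01  5.51323862e-01]
 [-3.74061044e-01  8.90726636e-01  2.58233218e-01  1.06488045e-01]
 [ 2.95304169e-04 -2.78332947e-01  9.60484609e-01  2.92211043e-01]
 [ 0.00000000e+00  0.00000000e+00  0.00000000e+00  1.00000000e+00]] [ 0.0707638   0.00046943 -0.16288963]
0.118 [[317.8, 273.5], [317.7, 242.5], [317.9, 302.8]]
0.144 [[317.2, 294.0], [317.1, 258.8], [317.4, 326.9]]
0.09 [[318.3, 256.7], [318.2, 229.3], [318.4, 282.9]]
```

View pics/w2c.png

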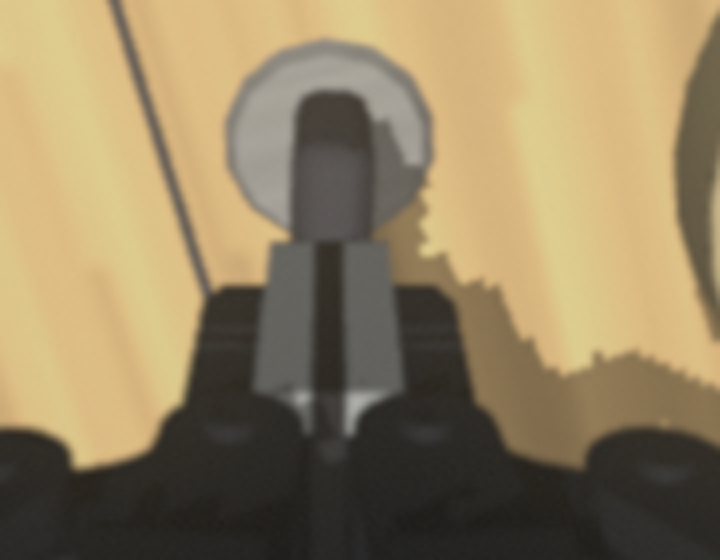

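```bash
python3 - <<'E'
from h import *
from plant import ctrl
print(ctrl.finger_overhang,[a for a in dir(ctrl) if a[0]!='_'])
c=ctrl.read_camera("wrist");s=ctrl.get_state();e=s["eef_pos"];R=Ro.from_quat(s["tcp_rot"])
f=lambda P:proj(c,e+R.apply(P)).round(0).tolist()
for z in(.014,.0,-.005,-.02,-.04):print(z,"open",f([[.011,.0425,z],[-.011,.0425,z],[.011,-.0425,z]]),"shut",f([[.011,.0,z],[-.011,0,z],[.011,.01,z]]))
sc=ctrl.read_camera("scene");u=proj(sc,e)[0].astype(int);print(u)
im=sc["image"][u[1]-60:u[1]+30,u[0]-60:u[0]+60]
cv2.imwrite("pics/s2.png",cv2.resize(im[:,:,::-1],None,fx=6,fy=6,interpolation=cv2.INTER_CUBIC))
print(proj(sc,[[.5227,.0412,.144],[.5227,.0412,.118],[.5227,.0412,.09]])-u+[60,60])
E
```

```text
0.014 ['Unreachable', 'finger_overhang', 'get_state', 'read_camera', 'sign_off']
0.014 open [[397.0, 252.0], [395.0, 289.0], [244.0, 252.0]] shut [[321.0, 252.0], [321.0, 289.0], [339.0, 252.0]]
0.0 open [[403.0, 261.0], [400.0, 300.0], [238.0, 261.0]] shut [[321.0, 261.0], [321.0, 300.0], [340.0, 261.0]]
-0.005 open [[406.0, 265.0], [402.0, 304.0], [236.0, 264.0]] shut [[321.0, 265.0], [321.0, 304.0], [341.0, 265.0]]
-0.02 open [[413.0, 276.0], [410.0, 319.0], [228.0, 276.0]] shut [[321.0, 276.0], [321.0, 319.0], [342.0, 276.0]]
-0.04 open [[426.0, 295.0], [421.0, 343.0], [215.0, 295.0]] shut [[320.0, 296.0], [320.0, 343.0], [345.0, 296.0]]
[333 233]
[[60.06940692 57.29247981]
 [59.98746443 62.34982787]
 [59.90225071 67.61251515]]
```

View pics/s2.png

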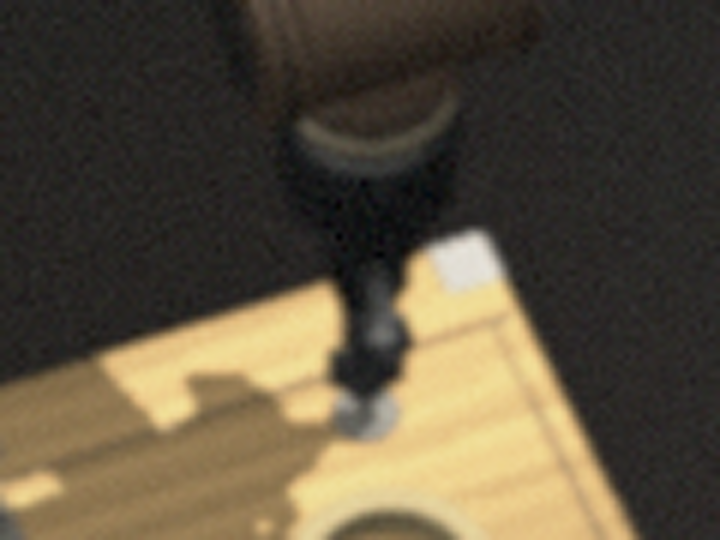

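The scene crop shows the jaws' ends at about (375,335), just above the dark wing blob at (370,370). So the fingertips may sit higher than stated, and I'll probe gently downwards with the jaws shut.

Request:
send_rows --moves "0 0 0 0 0 0.01 -1;0 0 0 0 0 0.02 -1;0 0 0 0 0 0.02 -1"

```text
time: 4.82
eef_pos: [0.5241, 0.0411, 0.1249]
tcp_rot: [0.829, 0.559, -0.0, -0.0]
contact_force: [-0.2, 0.6, -0.8]
opening: 0.002
finger_force: 0.0
```

Request:
send_rows --moves "0 0 0 0 0 0.01 -1;0 0 0 0 0 0.01 -1"

```text
time: 5.08
eef_pos: [0.5246, 0.0411, 0.1237]
tcp_rot: [0.829, 0.559, 0.0, 0.0]
contact_force: [-1.2, 0.3, 2.7]
opening: -0.002
finger_force: 1.3
```

Request:
send_rows --moves "0 0 0 0 0 0.01 -1;0 0 0 0 0 0.01 -1"

```text
time: 5.32
eef_pos: [0.5247, 0.041, 0.1221]
tcp_rot: [0.829, 0.559, 0.0, 0.0]
contact_force: [-2.3, -0.2, 5.7]
opening: 0.003
finger_force: 2.6
```

Contact comes at TCP z = 0.124, so the fingertips stand about 20 mm behind the TCP; I'll grip about 34 mm lower than planned.

Request:
send_rows --moves "0 0 0 0 0 -0.05 -0.3;0 0 0 0 0 -0.05 -0.3;0 0 0 0 0 -0.05 -0.3;0 0 0 0 0 0.03 -0.3;0 0 0 0 0 0.09 -0.3;0 0 0 0 0 0.13 -0.3;0 0 0 0 0 0.13 -0.3"

```text
time: 6.2
eef_pos: [0.5235, 0.0412, 0.0939]
tcp_rot: [0.829, 0.559, -0.001, -0.001]
contact_force: [0.2, 0.3, -0.5]
opening: 0.351
finger_force: 0.0
```

Request:
send_rows --moves "0 0 0 0 0 0 -0.6;0 0 0 0 0 0 -1;0 0 0 0 0 0 -1;0 0 0 0 0 0 -1;0 0 0 0 0 0 -1" --newtons 50

```text
time: 6.82
eef_pos: [0.5246, 0.0411, 0.0958]
tcp_rot: [0.829, 0.559, 0.0, 0.0]
contact_force: [-1.5, 0.5, 3.6]
opening: 0.108
finger_force: 51.1
```

Request:
send_rows --moves "0 0 0.028 0 0 0 -1;0 0 0.056 0 0 0 -1;0 0 0.084 0 0 0 -1;0 0 0.112 0 0 0 -1;0 0 0.125 0 0 0 -1;0 0 0.125 0 0 0.01 -1;0 0 0.125 0 0 0.02 -1;0 0 0.125 0 0 0.02 -1"

```text
time: 7.82
eef_pos: [0.5242, 0.0414, 0.0911]
tcp_rot: [0.98, 0.199, -0.0, -0.0]
contact_force: [-2.4, 1.9, 4.0]
opening: 0.107
finger_force: 51.2
```

Request:
send_rows --moves "0 0 0 0 0 0.01 -1;0 0 0 0 0 0.01 -1;0 0 0 0 0 0.01 -1"

```text
time: 8.2
eef_pos: [0.5242, 0.0414, 0.0892]
tcp_rot: [0.98, 0.199, -0.0, -0.0]
contact_force: [-3.8, 3.8, 3.9]
opening: 0.105
finger_force: 51.3
```

Request:
send_rows --moves "0 0 0 0 0 0.01 -1;0 0 0 0 0 0.02 -1;0 0 0 0 0 0.02 -1;0 0 0 0 0 0.02 -1"

```text
time: 8.7
eef_pos: [0.5242, 0.0414, 0.0854]
tcp_rot: [0.98, 0.199, -0.0, -0.0]
contact_force: [-3.2, 3.1, 6.0]
opening: 0.107
finger_force: 51.4
```

Force and depth track the spring's line, so the pin seems to be in the slot. I'll push on to the bottom.

Request:
send_rows --moves "0 0 0 0 0 0.01 -1;0 0 0 0 0 0.02 -1;0 0 0 0 0 0.025 -1;0 0 0 0 0 0.025 -1"

```text
time: 9.2
eef_pos: [0.5242, 0.0414, 0.0806]
tcp_rot: [0.98, 0.199, -0.0, -0.0]
contact_force: [-4.0, 4.0, 6.8]
opening: 0.109
finger_force: 51.5
```

Request:
send_rows --moves "0 0 0 0 0 0.01 -1;0 0 0 0 0 0.01 -1;0 0 0 0 0 0.01 -1"

```text
time: 9.57
eef_pos: [0.5242, 0.0414, 0.0794]
tcp_rot: [0.98, 0.199, -0.0, -0.0]
contact_force: [-6.3, 3.6, 9.6]
opening: 0.108
finger_force: 52.0
```

Request:
send_rows --moves "0 0 0 0 0 0.005 -1;0 0 0 0 0 0.01 -1;0 0 0 0 0 0.01 -1"

```text
time: 9.95
eef_pos: [0.5243, 0.0414, 0.0793]
tcp_rot: [0.98, 0.199, -0.001, -0.0]
contact_force: [-11.2, 3.7, 19.3]
opening: 0.107
finger_force: 53.6
```

Request:
send_rows --moves "0 0 -0.028 0 0 -0.008 -1;0 0 -0.056 0 0 -0.008 -1;0 0 -0.084 0 0 -0.008 -1;0 0 -0.112 0 0 -0.008 -1;0 0 -0.14 0 0 -0.008 -1;0 0 -0.168 0 0 -0.008 -1;0 0 -0.196 0 0 -0.008 -1;0 0 -0.22 0 0 -0.008 -1;0 0 -0.24 0 0 -0.008 -1;0 0 -0.24 0 0 -0.008 -1"

```text
time: 11.2
eef_pos: [0.5251, 0.041, 0.0794]
tcp_rot: [0.578, 0.816, 0.0, 0.001]
contact_force: [-4.4, 3.3, 9.3]
opening: 0.106
finger_force: 52.1
```

Request:
send_rows --moves "0 0 0 0 0 -0.01 -1;0 0 0 0 0 -0.015 -1;0 0 0 0 0 -0.015 -1"

```text
time: 11.58
eef_pos: [0.5251, 0.041, 0.0818]
tcp_rot: [0.578, 0.816, 0.0, 0.001]
contact_force: [-3.0, 2.8, 5.8]
opening: 0.106
finger_force: 51.5
```

Request:
send_rows --moves "0 0 0 0 0 -0.007 -1;0 0 0 0 0 -0.012 -1;0 0 0 0 0 -0.012 -1"

```text
time: 11.95
eef_pos: [0.5251, 0.041, 0.0841]
tcp_rot: [0.578, 0.816, 0.0, 0.001]
contact_force: [-2.1, 2.8, 6.2]
opening: 0.109
finger_force: 51.5
```

Request:
send_rows --moves "0 0 0 0 0 -0.004 -1;0 0 0 0 0 -0.008 -1;0 0 0 0 0 -0.008 -1"

```text
time: 12.32
eef_pos: [0.5251, 0.041, 0.0851]
tcp_rot: [0.578, 0.816, 0.001, 0.001]
contact_force: [-0.6, 2.3, 2.5]
opening: 0.106
finger_force: 51.0
```

Request:
send_rows --moves "0 0 0 0 0 -0.004 -1;0 0 0 0 0 -0.004 -1"

```text
time: 12.58
eef_pos: [0.525, 0.041, 0.0852]
tcp_rot: [0.578, 0.816, 0.001, 0.001]
contact_force: [3.7, 2.2, -4.6]
opening: 0.109
finger_force: 50.1
```

Locked: pulling up holds at 0.0852 with −4.6 N. Now I'll let go and rise.

Request:
send_rows --moves "0 0 0 0 0 0.004 -1;0 0 0 0 0 0.004 -0.4;0 0 0 0 0 0.004 -0.3;0 0 0 0 0 0.004 -0.3;0 0 0 0 0 0.004 -0.3;0 0 0 0 0 -0.15 -0.3;0 0 0 0 0 -0.4 -0.3;0 0 0 0 0 -0.4 -0.3"

```text
time: 13.58
eef_pos: [0.5276, 0.0407, 0.171]
tcp_rot: [0.578, 0.816, 0.002, 0.004]
contact_force: [0.1, 0.2, -0.3]
opening: 0.345
finger_force: 0.0
```

```bash
python3 - <<'E'
from h import *
from plant import ctrl
s=ctrl.get_state();print(s["time"],s["eef_pos"],s["contact_force"],s["opening"]);print(to(s,[.5508,-.1521,.165],-.121))
E
```

```text
13.575 [0.52761453 0.04070464 0.17097341] [ 0.09821688  0.22383586 -0.28532563] 0.34484524863301785
(array([0.0016, 0.0004, 0.0731]), array([-0.9477, -0.2109,  0.0323]))
```

Request:
send_rows --moves "0 0 0.02 -0.25 -0.055 0.03 -0.3;0 0 0.04 -0.5 -0.11 0.03 -0.3;0 0 0.06 -0.75 -0.17 0.03 -0.3;0 0 0.073 -0.948 -0.211 0.03 -0.3;0 0 0.073 -0.948 -0.211 0.03 -0.3;0 0 0.073 -0.948 -0.211 0.03 -0.3"

```text
time: 14.32
eef_pos: [0.5468, -0.1512, 0.1587]
tcp_rot: [0.748, 0.663, -0.0, -0.001]
contact_force: [-0.7, 0.3, -0.2]
opening: 0.352
finger_force: 0.0
```

```bash
python3 - <<'E'
from h import *
from plant import ctrl
c=ctrl.read_camera("wrist");cv2.imwrite("pics/w3.png",c["image"][:,:,::-1])
s=ctrl.get_state();print(s["time"],s["eef_pos"],s["tcp_rot"],to(s,[.5508,-.1521,.1],-.121))
print(proj(c,[[.5504,-.1521,.145]]))
c=ctrl.read_camera("top")
E
```

```text
14.375 [ 0.54692168 -0.15071643  0.15895161] [ 7.48001967e-01  6.63695973e-01 -2.02435454e-04 -8.19300351e-04] (array([-0.0002, -0.0001,  0.0003]), array([-0.0048,  0.0205,  0.2947]))
[[327.2946864  271.71699909]]
```

View pics/w3.png

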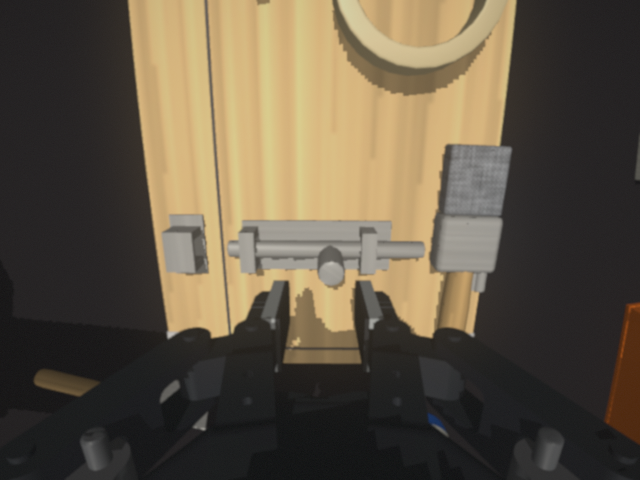

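The knob's top is at (331,272), between the two pads in line and clear of them; the projection was at (327,272), so I'll shift slightly along tool y and go down.

Request:
send_rows --moves "0 0 0 -0.005 0.026 0.02 -0.3;0 0 0 -0.005 0.026 0.15 -0.3;0 0 0 -0.005 0.026 0.26 -0.3;0 0 0 -0.005 0.026 0.29 -0.3;0 0 0 -0.005 0.026 0.29 -0.3"

```text
time: 15.05
eef_pos: [0.5526, -0.153, 0.1016]
tcp_rot: [0.748, 0.664, -0.0, -0.0]
contact_force: [0.0, -0.2, -0.6]
opening: 0.354
finger_force: 0.0
```

Request:
send_rows --moves "0 0 0 0 0 0 -0.6;0 0 0 0 0 0 -1;0 0 0 0 0 0 -1;0 0 0 0 0 0 -1" --newtons 30

```text
time: 15.55
eef_pos: [0.5529, -0.1534, 0.1028]
tcp_rot: [0.748, 0.663, 0.0, 0.0]
contact_force: [-1.9, 2.4, 5.0]
opening: 0.173
finger_force: 29.7
```

Request:
send_rows --moves "0 0 0 0 -0.04 0 -1;0 0 0 0 -0.08 0 -1;0 0 0 0 -0.12 0 -1;0 0 0 0 -0.16 0 -1;0 0 0 0 -0.185 0 -1;0 0 0 0 -0.185 0 -1"

```text
time: 16.3
eef_pos: [0.5157, -0.1488, 0.1028]
tcp_rot: [0.748, 0.663, 0.0, 0.0]
contact_force: [1.2, 4.4, 7.5]
opening: 0.175
finger_force: 30.2
```

Request:
send_rows --moves "0 0 0 0 -0.01 0 -1;0 0 0 0 -0.02 0 -1;0 0 0 0 -0.02 0 -1"

```text
time: 16.68
eef_pos: [0.5122, -0.1483, 0.1028]
tcp_rot: [0.749, 0.663, 0.001, 0.001]
contact_force: [2.6, 3.4, 6.2]
opening: 0.17
finger_force: 30.2
```

Request:
send_rows --moves "0 0 0 0 -0.01 0 -1;0 0 0 0 -0.015 0 -1;0 0 0 0 -0.015 0 -1"

```text
time: 17.05
eef_pos: [0.511, -0.1482, 0.1029]
tcp_rot: [0.749, 0.663, 0.002, 0.003]
contact_force: [7.1, 3.5, 2.1]
opening: 0.174
finger_force: 29.9
```

Request:
send_rows --moves "0 0 0 0 -0.01 0 -1;0 0 0 0 -0.01 0 -1;0 0 0 0 -0.01 0 -1"

```text
time: 17.42
eef_pos: [0.511, -0.1482, 0.1029]
tcp_rot: [0.749, 0.663, 0.004, 0.005]
contact_force: [14.0, 2.5, -1.9]
opening: 0.176
finger_force: 29.9
```

Request:
send_rows --moves "0 0 0 0 -0.01 0 -1;0 0 0 0 -0.01 0 -1;0 0 0 0 -0.01 0 -1"

```text
time: 17.8
eef_pos: [0.5111, -0.1483, 0.103]
tcp_rot: [0.749, 0.662, 0.006, 0.007]
contact_force: [19.9, 2.8, -6.3]
opening: 0.173
finger_force: 30.0
```

Request:
send_rows --moves "0 0 0 0 0.015 0 -1;0 0 0 0 0.015 0 -1;0 0 0 0 0.015 0 -0.4;0 0 0 0 0.015 0 -0.3;0 0 0 0 0.015 0 -0.3;0 0 0 0 0.015 0 -0.3;0 0 0 0 0.015 -0.15 -0.3;0 0 0 0 0.015 -0.4 -0.3;0 0 0 0 0.015 -0.4 -0.3;0 0 0 -0.15 0.015 -0.6 -0.3;0 0 0 -0.3 0.015 -0.6 -0.3;0 0 0 -0.3 0.015 -0.6 -0.3"

```text
time: 19.3
eef_pos: [0.5001, -0.2088, 0.2212]
tcp_rot: [0.749, 0.662, -0.0, -0.0]
contact_force: [0.2, 0.3, 0.4]
opening: 0.349
finger_force: 0.0
```

```bash
python3 - <<'E'
from h import *
from plant import ctrl
c=ctrl.read_camera("wrist");s=ctrl.get_state();print(s["time"],s["eef_pos"],s["contact_force"])
cv2.imwrite("pics/w4.png",c["image"][:,:,::-1])
t=-.1212;R=np.array([[np.cos(t),-np.sin(t)],[np.sin(t),np.cos(t)]])
E
```

```text
19.35 [ 0.49991566 -0.20766475  0.22053419] [ 0.69465828  0.21334356 -0.60994682]
```

View pics/w4.png

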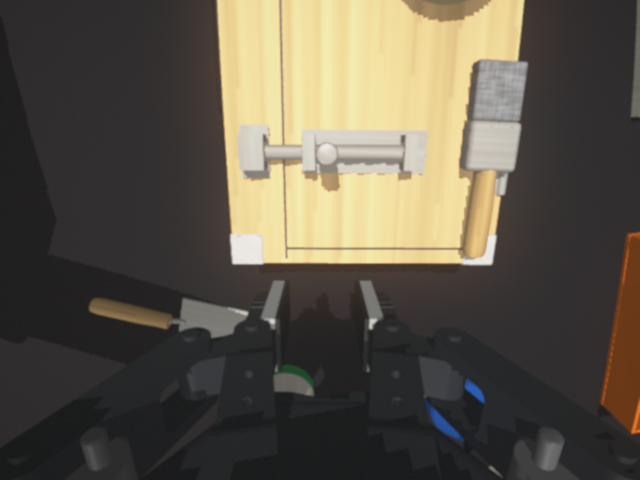

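The view shows the rod inside its keeper at (255,150), with the knob against the front guide at (327,153). Nothing is touching the robot.

```bash
python3 -c "
from plant import ctrl
print(ctrl.sign_off())"
```

```text
the job is handed in; nothing more can be done
None
```

The lid is locked and the job is handed in: the stud is pushed in, turned and held in its seat when pulled, then the bolt was slid against its stop in the keeper, about 19 s in all, with nothing else on the case or table moved.

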